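# Snap the push-type grease gun onto a leaning bearing nipple and hold it pumped

## Robot

A 6-joint arm with a two-finger parallel gripper is mounted at the origin on a cart in front of the work surface, level with it; the furniture and walls round the work are solid. World frame = base frame: x ahead of the robot, y to its left, z up, the work surface at z = 0. Lengths are in m, angles in rad, forces in N, time in s.
With the tool pointing down it reaches from about 0.35 to 0.975 m from the base axis. Payload 17.4 kg.
Tool frame: the origin (TCP) lies at the very end of the fingers, on their centre line; the grasp point (between the pads) lies 19 mm behind it (env.grip_point_offset is the distance from the TCP to the grasp point, in m); x points along the fingers, y is the direction in which the jaws open and shut, and the axes are right-handed (so a half turn about x gives the same grasp; the last joint's range is limited). The gripper opens to 85 mm and grips with 20 to 120 N. Pads are 22 mm wide; open, the fingers measure 114 mm over their backs; the gripper's body (76 mm by 85 mm) begins 54 mm behind the grasp point. The pads swing forward as they close: fully open they stand 13 mm farther back than shut.
Start: joints at [1.168, 0.116, 1.442, -0, 1.584, -0.038], TCP at [0.241, 0.631, 0.204] pointing down, gripper open.
Joint ranges: [-2.83, 2.83], [-0.83, 2.19], [0.07, 2.5], [-1.14, 4.28], [0.01, 3], [-2.97, 2.97]. Speed limits (rad/s): [1.89, 1.89, 2.22, 3.14, 3.14, 3.14].

## Interface

Orientations are given as a 3x3 rotation matrix whose columns are the frame's x, y, z axes.
In Python, from cell import env, optics, sign_off, spot_in, spot_point gives the robot as it stands.
- The arm moves only by the shell command python3 -m crank 'ROWS'. ROWS is JSON, a list of rows, each a list of 3 entries, a list of its own where there are three numbers: the turn, a rotation vector about the world's x, y, z in degrees, then the shift along the world's x, y, z in m, then the closure, from -1 (fully open) to 1 (shut). A call has 1 to 10 rows; each row is the pose to reach, as a shift and turn from the pose measured when the call began; what a row does not reach only later rows make up. A row lasts 1/8 s, in which the tool goes at most 62.5 mm and 10.7 degrees, less where a joint would pass 70% of its speed; a pose out of reach is approached as far as the arm can. A call with a gripper value outside its range is refused whole. The fingers move at their own pace and stop on an object; the grip force is fixed at half the most. Time passes only in rows, so rows that repeat a pose let the fingers close. It gives the time, the measured TCP pose, the force and the opening at its end, in the units of the state.
- env.read_state(): the state, without advancing time (a new reading comes with each control period).
- optics.read_camera(name): name is "side" or "top" or "wrist"; returns a dict with "pixels" (384x512x3 uint8, blue, green, red), "depth" (384x512 float32, m along the optical axis (not along the pixel's ray), 0 where there is no reading), "mtx" (3x3 intrinsics, pixels), "rvec" (rotation vector, rad) and "tvec" (3), from world to camera coordinates, as OpenCV has them; the wrist camera has in their place "T_tool_cam" (4x4, takes a point from camera to tool coordinates, whose origin is the TCP and whose axes are the tool frame's). Camera axes: x right, y down, z forward; pixel columns grow to the right and rows downward; lengths in m; the calibration is good to about 2 mm. A picture is of the moment at which its call begins: read the wrist's pose just before it.
- sign_off(): hands the job in, once; it reports no verdict.
Trained networks look in a picture, given as the dict that the camera call returned (one of the last four; its "shot" number tells which), for a name from the list of things; names that differ only in an ending like _2 or _b are one class to them, and where a whole thing is asked for, a point or a joint stands for the part that bears it (a point fixed in the world has none). Each returns a list of dicts, best first, with "confidence" (0 to 1); they miss things now and then, are a little off and sometimes report something else, mostly with a low value. They report only what shows in the picture. A call takes as long as a camera call. They do not tell look-alikes from the thing itself.
- spot_in(label, picture): "rect" ([left, top, right, bottom] in pixels, round what is visible of it).
- spot_point(label, picture): "centre" ([column, row] in pixels: a listed point, or the origin of a listed thing).
The state is a dict: "clock": time; "q": joint angles; "joint_velocities": joint speeds; "joint_torque": joint torques, N m; "tool_pos": TCP position; "tcp_rot": TCP orientation; "ft_force": force on the tool from outside, world axes, zero at the start; "torque": the same for the moment, N m; "finger_gap": finger opening in m.
Only numpy, scipy, OpenCV 4.12 (cv2) and the standard library are available. Lean on these libraries where they do the work, as an engineer would, in place of code of your own. Each camera call takes 0.05 s, during which the arm holds its last target.

## Task

Grease the pillow-block bearing: take the small blue push-type grease gun out of its grey parking stand, line it up with the leaning brass grease nipple, and press its coupler squarely onto the nipple until it snaps over the ball head. Keep pressing until the coupler mouth is down at the brass hexagon (the pump inside is then pushed in against its spring), and finish while still gripping the gun and holding it pressed in there; do not let go. Leave the tin, the tape roll and the carton near the work where they are.

Things in the scene. Friction and masses are not known exactly. Their poses are not given: they have to be found in the camera images.
- gun_grip (a point): Loose push-type grease gun, 0.4 kg, 115 mm long, round, standing nose down. This point: on its axis, mid-barrel, 76 mm above the nose's mouth; z runs from nose to end cap. From the mouth up: steel nose 34 mm diameter, 0-40 mm; dark flange 48 mm diameter, 40-46 mm; blue grip barrel 30 mm diameter, 46-106 mm; black cap 32 mm diameter, 106-115 mm. Grip the barrel from the cap end, tips above the flange.
- gun_mouth (a point): Centre of the open mouth of the gun's nose (coupler), its lower end; axes as gun_grip. Bore 23 mm wide. Three spring balls 8 mm inside it meet the nipple's 16 mm ball head when the mouth is 21 mm from the hexagon's top, resist with about 10 N, pass the head's middle at 14 mm and then snap behind it, drawing the gun on with about 10 N.
- gun_pump (a joint): Plunger inside the coupler bore: 0 = out, grows in m as the nipple's head pushes it in against its spring (800 N/m). The head meets it when the mouth is 12 mm from the hexagon; with the mouth down on the hexagon it reads about 0.012 (10 N). If the gun is let go, it springs back below 0.006 and droops, hooked by the balls.
- nipple: Brass grease nipple fixed on the bearing block, leaning 0.35 rad (20 deg) from vertical towards the block's -x. Origin: centre of the top face of its hexagon (31 mm across corners), where the coupler mouth lands. z points out along the nipple, away from the bearing. A 9 mm neck carries a 16 mm ball head, centre 22 mm and tip 30 mm out along z. Nothing else of the block rises above the hexagon's top plane.
- bearing_block: Fixed green pillow-block bearing with a short steel shaft parallel to its y axis, on a dark steel base plate 150 (x) x 100 (y) x 10 mm. Origin: on the bench, under the front part of the plate, 51 mm in front (block's -x) of the plate's middle and the shaft. Housing top 108 mm high; the nipple's head centre is 134 mm above the bench and 26 mm behind (+x) the origin.
- gun_stand: Fixed grey parking stand: block 70 x 70 x 45 mm, with two 6 mm high feet (106 mm over them along x) and a 38 mm upright hole in its middle. The gun's nose stands in the hole, its flange resting on the block's top. Origin: centre of the underside, on the bench, below the hole.
- tin_grease: Bystander: closed tin, red, green and white, 80 mm diameter, 69 mm high, loose. Origin: centre of its underside.
- tape_roll: Bystander: small roll of black tape lying flat, 58 mm across, 19 mm high, loose. Origin: centre of its underside.
- carton_plugs: Bystander: small closed brown carton with a yellow patch, 101 x 70 x 55 mm, loose. Origin: centre of its underside.
Things that resemble listed ones, but are neither listed nor needed, are in the scene too. What is shaped like the part that bears gun_grip but green or turquoise is not meant.

How it is judged:
By the outcome, as a careful person would: the job done as asked, in the order asked, and still so for the second after the job is handed in, while the arm keeps its last pose, push and grip.
It also fails if it takes over 38 s, if anything falls off the work surface, if the arm or the gripper's body presses on something with over 40 N, if the wrist force passes 120 N, or if a joint passes its speed limit or range.

## Working session

There is one attempt and no reset: what is moved stays moved. The work goes in short steps, Python scripts to look and compute and a shell command to move; the robot and the scene stay as the last step left them, time stands still between calls to the robot, and variables do not carry over. Pictures are saved under pics/ and viewed, and the job is handed in when it is done.

```bash
ls; mkdir -p pics; cat > h.py <<'E'
import numpy as np, cv2
from cell import env, optics, sign_off, spot_in, spot_point
def cam(p):
    R=cv2.Rodrigues(np.array(p["rvec"],float))[0]; t=np.array(p["tvec"],float).reshape(3); return R,t
def unproj(p,u,v,d=None):
    if d is None: d=p["depth"][int(round(v)),int(round(u))]
    K=np.array(p["mtx"]); c=np.array([(u-K[0,2])/K[0,0],(v-K[1,2])/K[1,1],1])*d
    if "rvec" in p:
        R,t=cam(p); return R.T@(c-t)
    s=p["state"]; T=np.array(p["T_tool_cam"]); q=T[:3,:3]@c+T[:3,3]
    return np.array(s["tcp_rot"])@q+np.array(s["tool_pos"])
def cloud(p):
    d=p["depth"]; K=np.array(p["mtx"]); v,u=np.mgrid[:d.shape[0],:d.shape[1]]
    c=np.stack([(u-K[0,2])/K[0,0]*d,(v-K[1,2])/K[1,1]*d,d],-1)
    if "rvec" in p:
        R,t=cam(p); w=(c-t)@R
    else:
        s=p["state"]; T=np.array(p["T_tool_cam"]); w=(c@T[:3,:3].T+T[:3,3])@np.array(s["tcp_rot"]).T+np.array(s["tool_pos"])
    w[d<=0]=np.nan; return w
def shot(n):
    s=env.read_state(); p=optics.read_camera(n); p["state"]=s; return p
E
python3 - <<'E'
from h import *
for n in ["side","top","wrist"]:
    p=shot(n); cv2.imwrite(f"pics/{n}0.png",p["pixels"])
    np.save(f"{n}0.npy",cloud(p))
    print(n,p["mtx"])
    for l in ["gun_grip","gun_mouth","nipple","bearing_block","gun_stand"]:
        print(l,[(np.round(x["rect"]),round(x["confidence"],2)) for x in spot_in(l,p)] if l!="gun_mouth" else "",[(np.round(x["centre"],1),round(x["confidence"],2)) for x in spot_point(l,p)])
print(env.read_state())
E
```

```text
pics
side [[368.94917966   0.         254.51703805]
 [  0.         368.94917966 189.83951887]
 [  0.           0.           1.        ]]
gun_grip [(array([242., 225., 266., 274.]), 0.84), (array([204., 229., 228., 283.]), 0.81), (array([232., 256., 258., 297.]), 0.71)] [(array([241.8, 271.7]), 0.74), (array([251.7, 242. ]), 0.58)]
gun_mouth  [(array([244.9, 300.8]), 0.66), (array([253.4, 271.6]), 0.59), (array([214.7, 275.2]), 0.55)]
nipple [] [(array([234.9, 181.7]), 0.69)]
bearing_block [(array([219., 171., 274., 229.]), 0.84), (array([232., 254., 255., 301.]), 0.64)] []
gun_stand [(array([218., 279., 274., 322.]), 0.92)] [(array([241. , 303.9]), 0.86)]
top [[352.51056022   0.         257.67506767]
 [  0.         352.51056022 190.61756426]
 [  0.           0.           1.        ]]
gun_grip [(array([321., 194., 340., 214.]), 0.87), (array([320., 228., 337., 244.]), 0.77), (array([362., 207., 382., 226.]), 0.58)] [(array([374.3, 218.4]), 0.81), (array([331.5, 234.6]), 0.81), (array([329.2, 198.6]), 0.6)]
gun_mouth  []
nipple [(array([224., 167., 265., 223.]), 0.5), (array([237., 192
[... 518 characters left out ...]
7e-06,
        1.58402898e+00, -3.77708270e-02]), 'joint_velocities': array([-0.00240353,  0.00063622,  0.00105668,  0.00016305,  0.00080912,
       -0.00155742]), 'joint_torque': array([ 4.37793597e-05, -7.31715703e+01, -6.32644129e+01,  7.36530956e-05,
        7.72763833e-04, -1.24809922e-04]), 'tool_pos': array([0.24078123, 0.63059678, 0.20432602]), 'tcp_rot': array([[ 3.76105863e-06,  3.56724662e-01,  9.34209567e-01],
       [-2.63487837e-06,  9.34209567e-01, -3.56724662e-01],
       [-1.00000000e+00, -1.11986621e-06,  4.45354305e-06]]), 'ft_force': array([-0.42857885,  1.04146031,  0.44575437]), 'torque': array([ 0.00345762,  0.04298441, -0.01849827]), 'finger_gap': 0.08549977230669295}
```

View pics/side0.png

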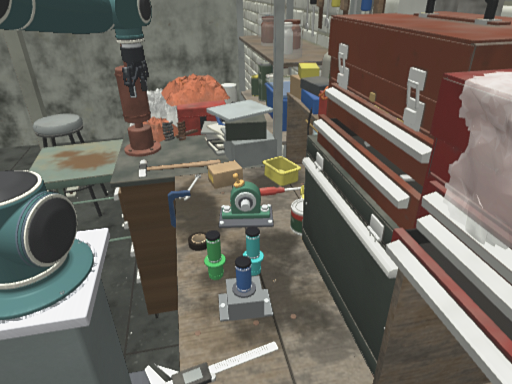

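View pics/top0.png

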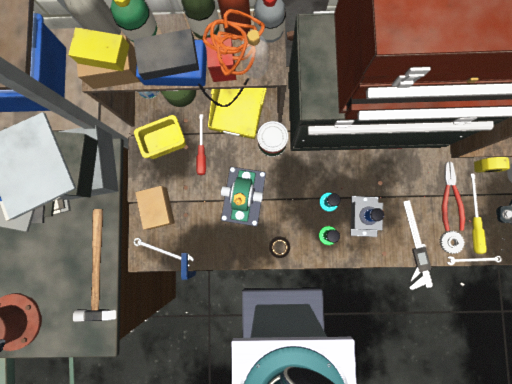

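View pics/wrist0.png

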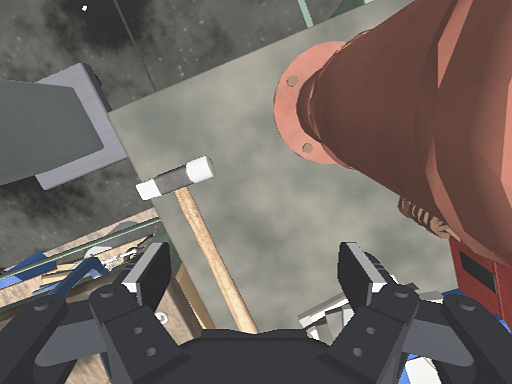

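Blue gun is in the stand: side (243,272), top (374,215). The nipple shows at top (240,199), side (236,182). Green and cyan look-alikes stand next to it. Measuring with depth.

```bash
python3 - <<'E'
from h import *
for n in ["top","side"]:
    w=np.load(f"{n}0.npy"); im=cv2.imread(f"pics/{n}0.png").astype(int)
    if n=="top":
        boxes={"gun":(355,190,390,245),"nip":(215,160,272,230),"cyan":(315,185,345,247)}
    else: boxes={"gun":(228,250,262,300),"nip":(215,165,280,232),"cyan":(200,222,270,283)}
    for k,(a,b,c,d) in boxes.items():
        q=w[b:d,a:c].reshape(-1,3); col=im[b:d,a:c].reshape(-1,3)
        ok=~np.isnan(q[:,0])
        q=q[ok];col=col[ok]
        for lo in np.arange(0,0.18,0.01):
            m=(q[:,2]>lo)&(q[:,2]<=lo+.01)
            if m.sum()>3: print(n,k,round(lo,3),m.sum(),np.round(q[m].mean(0),4),np.round(q[m].min(0),3),np.round(q[m].max(0),3),col[m].mean(0).round())
p=None
for n in ["top","side"]:
    im=cv2.imread(f"pics/{n}0.png")
    b=(340,175,400,235) if n=="top" else (200,220,290,330)
    c=(205,150,280,235) if n=="top" else (205,160,285,240)
    A=[cv2.resize(im[x[1]:x[3],x[0]:x[2]],(390,480),interpolation=cv2.INTER_CUBIC) for x in (b,c)]
    cv2.imwrite(f"pics/z_{n}.png",np.hstack(A))
E
```

```text
top gun 0.0 693 [ 0.4598 -0.222   0.0032] [ 0.393 -0.27   0.   ] [ 0.539 -0.172  0.01 ] [121. 130. 138.]
top gun 0.01 10 [ 0.4417 -0.1994  0.0113] [ 0.417 -0.219  0.01 ] [ 0.513 -0.19   0.017] [230. 227. 225.]
top gun 0.04 453 [ 0.4681 -0.1943  0.0454] [ 0.433 -0.237  0.04 ] [ 0.506 -0.164  0.05 ] [185. 181. 179.]
top gun 0.05 94 [ 0.467  -0.1923  0.0522] [ 0.446 -0.216  0.05 ] [ 0.492 -0.176  0.058] [128. 113. 109.]
top gun 0.06 13 [ 0.4674 -0.1872  0.0641] [ 0.456 -0.193  0.06 ] [ 0.481 -0.184  0.068] [117.  88.  74.]
top gun 0.07 15 [ 0.4684 -0.1874  0.0752] [ 0.456 -0.196  0.07 ] [ 0.483 -0.184  0.079] [85. 52. 35.]
top gun 0.08 11 [ 0.468  -0.187   0.0852] [ 0.456 -0.192  0.083] [ 0.48  -0.184  0.088] [78. 44. 24.]
top gun 0.09 14 [ 0.4675 -0.1878  0.0941] [ 0.455 -0.194  0.09 ] [ 0.482 -0.184  0.1  ] [81. 48. 29.]
top gun 0.1 12 [ 0.4671 -0.1872  0.1042] [ 0.455 -0.192  0.101] [ 0.481 -0.185  0.109] [86. 63. 51.]
top gun 0.11 79 [ 0.4683 -0.1962  0.1181] [ 0.455 -0.213  0.11 ] [ 0.483 -0.184  0.12 ] [67. 60. 60.]
top gun 0.12 68 [ 0.4689 -0.1999  0.1213] [ 0.457 -0.213  0.12 ] 
[... 5642 characters left out ...]
6] [ 0.406 -0.208  0.06 ] [ 0.52  -0.096  0.07 ] [ 90. 111.  56.]
side cyan 0.07 130 [ 0.4633 -0.1355  0.0757] [ 0.406 -0.217  0.07 ] [ 0.521 -0.099  0.08 ] [ 93. 102.  55.]
side cyan 0.08 162 [ 0.4636 -0.1472  0.0852] [ 0.407 -0.217  0.08 ] [ 0.521 -0.099  0.09 ] [95. 98. 54.]
side cyan 0.09 161 [ 0.4644 -0.1483  0.095 ] [ 0.406 -0.218  0.09 ] [ 0.522 -0.096  0.1  ] [96. 97. 53.]
side cyan 0.1 155 [ 0.4635 -0.1497  0.1048] [ 0.406 -0.218  0.1  ] [ 0.521 -0.101  0.11 ] [119. 118.  88.]
side cyan 0.11 323 [ 0.4633 -0.1259  0.1158] [ 0.405 -0.219  0.11 ] [ 0.522 -0.082  0.12 ] [57. 54. 52.]
side cyan 0.12 137 [ 0.4688 -0.2039  0.1217] [ 0.454 -0.219  0.12 ] [ 0.483 -0.188  0.124] [59. 57. 53.]
```

```bash
python3 - <<'E'
import cv2,numpy as np
a=cv2.imread("pics/z_top.png");b=cv2.imread("pics/z_side.png")
E
```

```text
(no output)
```

View pics/z_top.png

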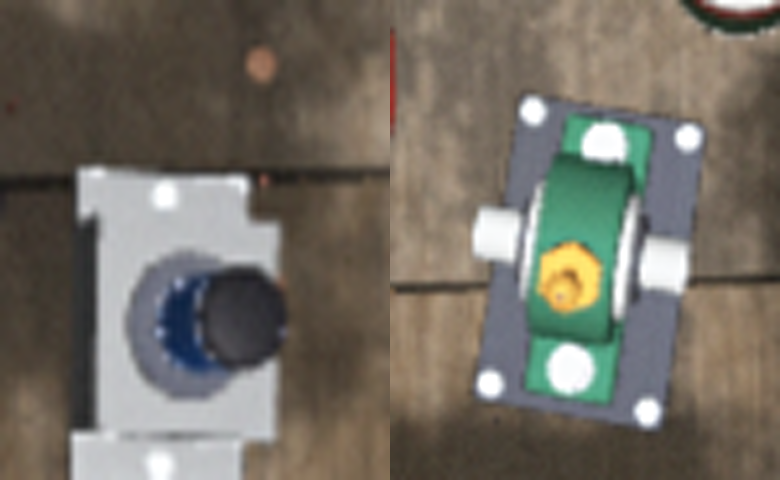

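View pics/z_side.png

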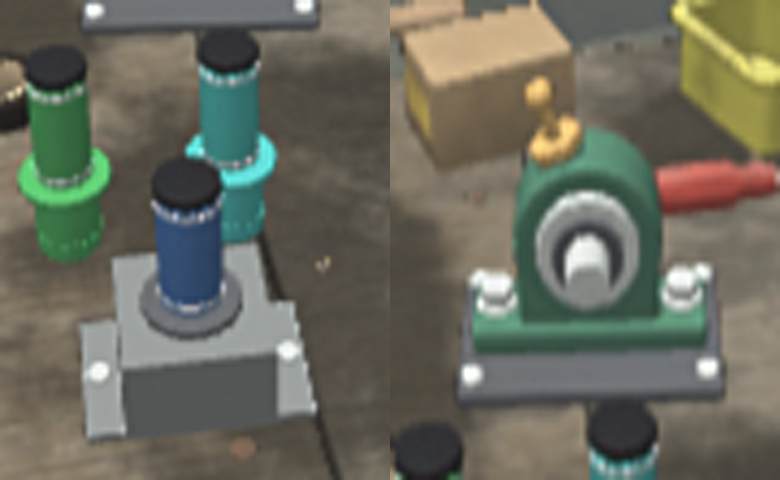

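```bash
python3 - <<'E'
from h import *
p=shot("wrist"); print(np.round(p["T_tool_cam"],3))
for n in ["top","side"]:
    p=shot(n); R,t=cam(p); print(n,np.round(-R.T@t,3),np.round(R[2],3))
w=np.load("top0.npy")
# highest stuff on region between
m=(w[...,0]>0.1)&(w[...,0]<0.62)&(w[...,1]>-0.3)&(w[...,1]<0.75)&(w[...,2]>0.1)
q=w[m]
H,xe,ye=np.histogram2d(q[:,0],q[:,1],bins=[np.arange(.1,.63,.05),np.arange(-.3,.76,.05)])
for i,j in np.argwhere(H>0):
    mm=(q[:,0]>=xe[i])&(q[:,0]<xe[i+1])&(q[:,1]>=ye[j])&(q[:,1]<ye[j+1]); print(round(xe[i],2),round(ye[j],2),q[mm,2].max().round(2))
E
```

```text
[[-0.001 -0.286  0.958 -0.169]
 [ 1.    -0.001  0.001  0.   ]
 [ 0.     0.958  0.286 -0.074]
 [ 0.     0.     0.     1.   ]]
top [0.442 0.059 0.957] [ 0.106  0.026 -0.994]
side [ 0.389 -0.747  0.579] [ 0.166  0.858 -0.485]
0.1 -0.1 0.15
0.1 -0.05 0.18
0.1 -0.0 0.18
0.2 0.55 0.27
0.4 -0.15 0.12
0.4 -0.1 0.12
0.45 -0.25 0.12
0.45 -0.2 0.12
0.45 -0.15 0.12
0.45 -0.1 0.12
0.45 0.1 0.14
0.45 0.55 0.17
0.45 0.6 0.17
0.45 0.65 0.17
0.5 -0.15 0.12
0.5 -0.1 0.12
0.5 0.1 0.14
0.5 0.45 0.16
0.5 0.5 0.17
0.5 0.55 0.17
0.5 0.6 0.18
0.5 0.65 0.18
0.55 0.1 0.1
0.55 0.45 0.16
0.55 0.5 0.17
0.55 0.55 0.17
0.55 0.6 0.17
0.55 0.65 0.17
```

```bash
python3 -m crank '[[[0,0,0],[0,0,0.06],-1],[[0,0,-10],[0.02,-0.06,0.076],-1],[[0,0,-20],[0.05,-0.11,0.076],-1],[[0,0,-30],[0.08,-0.165,0.076],-1],[[0,0,-40],[0.11,-0.22,0.076],-1],[[0,0,-50],[0.14,-0.275,0.076],-1],[[0,0,-60],[0.165,-0.33,0.076],-1],[[0,0,-70],[0.19,-0.385,0.076],-1],[[0,0,-80],[0.215,-0.44,0.076],-1],[[0,0,-90],[0.24,-0.49,0.076],-1]]'
python3 - <<'E'
from h import *
print(env.read_state()["q"])
E
```

```text
clock: 2.9
tool_pos: [0.4813, 0.1386, 0.2806]
tcp_rot: [[0.001, 0.932, -0.362], [0.0, -0.362, -0.932], [-1.0, 0.001, -0.0]]
ft_force: [0.6, 0.6, 0.6]
finger_gap: 0.0858
[ 2.29404248e-01 -2.76483716e-01  1.68881627e+00  1.35275221e-05
  1.72841414e+00  6.00264980e-01]
```

```bash
python3 - <<'E'
from h import *
p=shot("wrist"); cv2.imwrite("pics/w1.png",p["pixels"]); np.save("w1.npy",cloud(p))
import pickle; pickle.dump({k:p[k] for k in ("state","mtx","T_tool_cam","depth")},open("w1.pkl","wb"))
for l in ["nipple","bearing_block"]:
  print(l,spot_point(l,p),[r for r in spot_in(l,p)])
E
```

```text
nipple [{'centre': [279.9, 175.5], 'confidence': 0.62}, {'centre': [391.7, 167.9], 'confidence': 0.46}] [{'rect': [269.3, 162.3, 292.6, 185.4], 'confidence': 0.62}]
bearing_block [] [{'rect': [231.7, 117.5, 341.0, 203.6], 'confidence': 0.63}, {'rect': [271.8, 163.2, 291.5, 185.9], 'confidence': 0.39}]
```

View pics/w1.png

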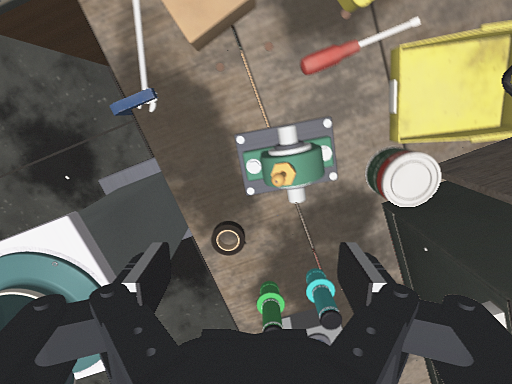

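```bash
cat > nip.py <<'E'
from h import *
from scipy.optimize import least_squares
C=[("top0.npy","pics/top0.png"),("side0.npy","pics/side0.png"),("w1.npy","pics/w1.png")]
for f,g in C:
    w=np.load(f); im=cv2.imread(g); hsv=cv2.cvtColor(im,cv2.COLOR_BGR2HSV)
    with np.errstate(invalid='ignore'):
        reg=(abs(w[...,0]-.52)<.1)&(abs(w[...,1]-.12)<.08)
        pl=reg&(w[...,2]>0.006)&(w[...,2]<0.02)
        if f!="side0.npy":
            r=cv2.minAreaRect((w[pl][:,:2]*1000).astype(np.float32)); print(f,"plate",r)
        br=reg&(hsv[...,0]>12)&(hsv[...,0]<30)&(hsv[...,1]>120)&(w[...,2]>.1)
        q=w[br]; head=q[(q[:,2]>.127)]; hx=q[(q[:,2]>.105)&(q[:,2]<.122)]
    def sph(q):
        return least_squares(lambda c:np.linalg.norm(q-c,axis=1)-.008,[.505,.125,.134],loss='soft_l1',f_scale=.001).x
    print(f,"head n",len(head),"c",np.round(sph(head),4),"hex n",len(hx),hx.mean(0).round(4))
    c=hx.mean(0);U,S,V=np.linalg.svd(hx-c); print("normal",np.round(V[2]*np.sign(V[2,2]),3), S.round(4))
E
python3 nip.py
```

```text
top0.npy plate ((535.0867309570312, 132.88186645507812), (120.91716766357422, 155.97622680664062), 79.0364990234375)
top0.npy head n 34 c [0.5062 0.1276 0.1341] hex n 72 [0.5164 0.1241 0.1147]
normal [-0.262  0.053  0.963] [0.0676 0.0511 0.0125]
side0.npy head n 20 c [0.5063 0.1241 0.1356] hex n 39 [0.5125 0.1179 0.1153]
normal [-0.32  -0.076  0.944] [0.0483 0.042  0.0141]
w1.npy plate ((528.0751953125, 122.23741149902344), (99.84520721435547, 149.89083862304688), 79.6449966430664)
w1.npy head n 105 c [0.5039 0.1264 0.1327] hex n 91 [0.5168 0.1251 0.1135]
normal [ 0.073 -0.116  0.991] [0.0785 0.0508 0.0258]
```

```bash
python3 -m crank '[[[0,0,0],[-0.003,-0.06,-0.003],-1],[[0,0,0],[-0.007,-0.12,-0.006],-1],[[0,0,0],[-0.011,-0.18,-0.01],-1],[[0,0,0],[-0.015,-0.24,-0.013],-1],[[0,0,0],[-0.019,-0.30,-0.016],-1],[[0,0,0],[-0.022,-0.35,-0.019],-1],[[0,0,0],[-0.023,-0.369,-0.02],-1],[[0,0,0],[-0.023,-0.369,-0.02],-1]]'
python3 - <<'E'
from h import *
p=shot("wrist"); cv2.imwrite("pics/w2.png",p["pixels"]); w=cloud(p);np.save("w2.npy",w)
print(p["state"]["q"].round(3))
for l in ["gun_grip","gun_stand"]:
  print(l,spot_point(l,p),[r for r in spot_in(l,p)])
reg=(abs(w[...,0]-.4687)<.04)&(abs(w[...,1]+.2015)<.04)
for a,b in [(.116,.13),(.04,.048),(.048,.056)]:
    q=w[reg&(w[...,2]>a)&(w[...,2]<b)]; print(a,len(q),np.median(q,0).round(4),q.min(0).round(4),q.max(0).round(4),cv2.minEnclosingCircle((q[:,:2]*1000).astype(np.float32)))
E
```

```text
clock: 4.15
tool_pos: [0.458, -0.2279, 0.2602]
tcp_rot: [[-0.0, 0.935, -0.355], [0.001, -0.355, -0.935], [-1.0, -0.001, -0.001]]
ft_force: [0.5, 0.0, -0.7]
finger_gap: 0.0849
[-0.512 -0.252  1.701  0.     1.692 -0.148]
gun_grip [{'centre': [254.0, 148.5], 'confidence': 0.86}, {'centre': [258.2, 50.0], 'confidence': 0.65}, {'centre': [184.0, 77.1], 'confidence': 0.57}] [{'rect': [157.1, 55.0, 206.1, 96.9], 'confidence': 0.98}, {'rect': [234.7, 126.0, 269.3, 164.2], 'confidence': 0.92}, {'rect': [235.2, 27.8, 273.2, 81.7], 'confidence': 0.67}]
gun_stand [] [{'rect': [214.3, 107.9, 294.0, 176.0], 'confidence': 0.73}, {'rect': [238.9, 125.8, 274.8, 164.3], 'confidence': 0.69}]
0.116 644 [ 0.4672 -0.2001  0.119 ] [ 0.4515 -0.2163  0.116 ] [ 0.4826 -0.1851  0.1214] ((466.98699951171875, -200.48033142089844), 15.806951522827148)
0.04 1651 [ 0.4714 -0.1937  0.0442] [ 0.43   -0.2379  0.041 ] [ 0.5039 -0.1635  0.048 ] ((466.87457275390625, -200.80641174316406), 48.761024475097656)
0.048 382 [ 0.4735 -0.1886  0.0502] [ 0.4436 -0.2186  0.0482] [ 0.4904 -0.1771  0.056 ] ((467.0692138671875, -200.27127075195312), 23.661420822143555)
```

View pics/w2.png

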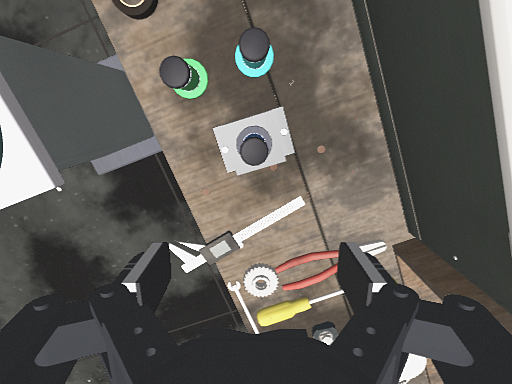

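The blue gun is in the stand at (254,150). Its cap-circle fit gives an axis at (0.467,-0.2005). Going down on it.

```bash
python3 -m crank '[[[0,0,0],[0.009,0.0274,-0.03],-1],[[0,0,0],[0.009,0.0274,-0.06],-1],[[0,0,0],[0.009,0.0274,-0.11],-1],[[0,0,0],[0.009,0.0274,-0.16],-1],[[0,0,0],[0.009,0.0274,-0.19],-1],[[0,0,0],[0.009,0.0274,-0.198],-1],[[0,0,0],[0.009,0.0274,-0.198],-1]]'
python3 -m crank '[[[0,0,0],[0,0,0],1],[[0,0,0],[0,0,0],1],[[0,0,0],[0,0,0],1],[[0,0,0],[0,0,0],1],[[0,0,0],[0,0,0],1],[[0,0,0],[0,0,0],1]]'
```

```text
clock: 5.28
tool_pos: [0.4675, -0.1994, 0.0634]
tcp_rot: [[0.001, 0.935, -0.354], [-0.0, -0.354, -0.935], [-1.0, 0.001, -0.0]]
ft_force: [0.4, 0.9, 0.4]
finger_gap: 0.0853
clock: 6.02
tool_pos: [0.4679, -0.1996, 0.0642]
tcp_rot: [[0.002, 0.935, -0.354], [-0.001, -0.354, -0.935], [-1.0, 0.002, -0.0]]
ft_force: [1.3, 0.2, 6.6]
finger_gap: 0.0296
```

```bash
python3 -m crank '[[[0,0,0],[0,0,0.02],1],[[0,0,0],[0,0,0.06],1],[[0,0,0],[0,0,0.11],1],[[0,0,0],[0,0,0.165],1],[[0,0,0],[0,0,0.22],1],[[0,0,0],[0,0,0.24],1],[[0,0,0],[0,0,0.24],1]]'
python3 - <<'E'
from h import *
for n in ["side","wrist"]:
    p=shot(n); cv2.imwrite(f"pics/{n}3.png",p["pixels"]); w=cloud(p);np.save(f"{n}3.npy",w)
    for l in ["gun_grip","gun_mouth"]: print(n,l,spot_point(l,p),spot_in(l,p) if l=="gun_grip" else "")
im=cv2.imread("pics/side3.png"); cv2.imwrite("pics/side3z.png",cv2.resize(im[120:300,180:330],(600,720)[:2],interpolation=cv2.INTER_CUBIC)[:600])
E
```

```text
clock: 6.9
tool_pos: [0.468, -0.1996, 0.3046]
tcp_rot: [[0.003, 0.935, -0.354], [-0.001, -0.354, -0.935], [-1.0, 0.003, -0.0]]
ft_force: [-0.8, -0.1, -4.8]
finger_gap: 0.0298
side gun_grip [{'centre': [238.8, 163.3], 'confidence': 0.88}, {'centre': [212.1, 248.4], 'confidence': 0.58}, {'centre': [252.0, 243.4], 'confidence': 0.55}] [{'rect': [244.2, 223.5, 265.6, 274.8], 'confidence': 0.92}, {'rect': [203.7, 228.8, 228.5, 279.0], 'confidence': 0.59}]
side gun_mouth [{'centre': [256.6, 271.6], 'confidence': 0.89}, {'centre': [216.4, 278.1], 'confidence': 0.88}, {'centre': [245.5, 202.8], 'confidence': 0.57}] 
wrist gun_grip [{'centre': [190.6, 101.8], 'confidence': 0.94}, {'centre': [254.9, 242.9], 'confidence': 0.81}, {'centre': [257.5, 83.6], 'confidence': 0.55}, {'centre': [254.8, 154.0], 'confidence': 0.38}] [{'rect': [220.8, 178.7, 286.5, 305.4], 'confidence': 0.94}, {'rect': [241.6, 68.4, 271.4, 105.3], 'confidence': 0.88}, {'rect': [171.8, 87.5, 216.1, 118.9], 'confidence': 0.87}]
wrist gun_mouth [{'centre': [257.7, 200.3], 'confidence': 0.81}]
```

View pics/side3.png

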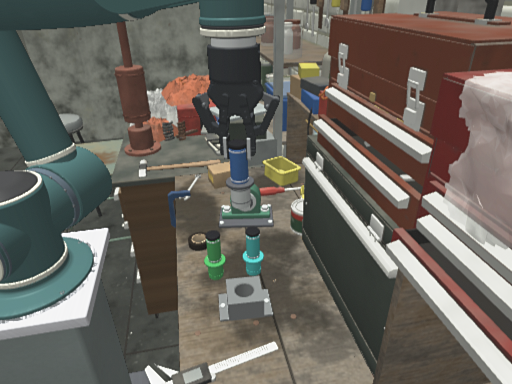

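View pics/wrist3.png

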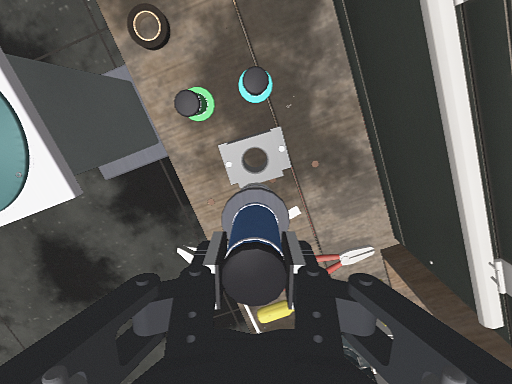

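The stand is now empty and the gun hangs in the jaws. In the wrist view the cap is at (254,273) and the flange at (252,205). Now I'll fit its axis in the tool frame.

```bash
cat > gunfit.py <<'E'
from h import *
from scipy.optimize import least_squares
import sys
w=np.load("side3.npy"); im=cv2.imread("pics/side3.png")
R=np.array([[0.003,.935,-.354],[-.001,-.354,-.935],[-1,.003,0]]); P=np.array([.468,-.1996,.3046])
for n in ["side","wrist"]:
    w=np.load(f"{n}3.npy"); im=cv2.imread(f"pics/{n}3.png"); hsv=cv2.cvtColor(im,cv2.COLOR_BGR2HSV)
    t=(w-P)@R   # tool coords
    with np.errstate(invalid='ignore'):
        reg=(np.hypot(t[...,1],t[...,2])<.035)&(t[...,0]>-.06)&(t[...,0]<.075)
    blue=reg&(hsv[...,0]>100)&(hsv[...,0]<125)&(hsv[...,1]>110)
    q=t[blue]; print(n,"barrel",len(q),q.min(0).round(4),q.max(0).round(4))
    f=lambda p:np.hypot(q[:,1]-p[0]-p[2]*q[:,0],q[:,2]-p[1]-p[3]*q[:,0])-.015
    r=least_squares(f,[0,0,0,0],loss='soft_l1',f_scale=.001); print(r.x.round(4),"at mouth .059:",(r.x[:2]+r.x[2:]*.059).round(4))
    # profile along x
    a=t[reg]; 
    for lo in np.arange(-.06,.072,.006):
        m=(a[:,0]>lo)&(a[:,0]<=lo+.006)
        if m.sum()>3: print(round(lo,3),m.sum(),a[m].min(0)[1:].round(4),a[m].max(0)[1:].round(4),np.median(im[reg][m],0))
E
python3 gunfit.py
```

```text
side barrel 464 [-0.0509 -0.0131  0.0035] [0.0108 0.0162 0.0196]
[ 0.0015  0.0022  0.0111 -0.002 ] at mouth .059: [0.0021 0.0021]
-0.06 208 [-0.0277 -0.0087] [0.0296 0.0199] [53. 51. 50.]
-0.054 121 [-0.0265  0.0005] [0.0296 0.0194] [56. 53. 47.]
-0.048 124 [-0.0269 -0.0017] [0.0287 0.0193] [118.5 105.   96. ]
-0.042 122 [-0.0273  0.001 ] [0.0292 0.0196] [102.5  73.   50. ]
-0.036 90 [-0.0202  0.0009] [0.0226 0.0186] [109.  77.  52.]
-0.03 58 [-0.0135  0.0022] [0.0225 0.0182] [107.5  74.   50. ]
-0.024 62 [-0.0108  0.0035] [0.0162 0.0182] [105.   72.5  48. ]
-0.018 59 [-0.0115  0.0045] [0.0161 0.0189] [107.  73.  49.]
-0.012 55 [-0.0123  0.0049] [0.0161 0.0193] [106.  73.  49.]
-0.006 59 [-0.0134  0.0012] [0.0166 0.0184] [104.  73.  50.]
-0.0 65 [-0.0105 -0.0002] [0.017  0.0194] [111.  80.  59.]
0.006 170 [-0.0209 -0.0129] [0.025  0.0275] [119. 114. 112.]
0.012 78 [-0.0201 -0.0153] [0.0254 0.0273] [75.  74.  71.5]
0.018 31 [-0.0109  0.0061] [0.0184 0.0216] [94. 94. 92.]
0.024 58 [-0.0117  0.0061] [0.0184 0.0199] [125.5 128.5 125. ]
0.03 62 [-0.0119  0.0003] [0.0192 0.0222] [133.  136
[... 779 characters left out ...]
[ 0.0138 -0.0011] [87. 60. 42.]
-0.018 181 [-0.015  -0.0137] [ 0.0139 -0.0007] [87. 59. 42.]
-0.012 164 [-0.0148 -0.0136] [ 0.014  -0.0006] [87. 60. 42.]
-0.006 141 [-0.0147 -0.0137] [ 0.0139 -0.0007] [87. 60. 42.]
-0.0 141 [-0.0146 -0.0136] [ 0.0139 -0.0014] [86. 59. 41.]
0.006 159 [-0.0159 -0.014 ] [0.0142 0.0008] [137. 117. 113.]
0.012 1377 [-0.0241 -0.0226] [0.0224 0.0153] [130. 121. 121.]
0.018 112 [-0.0242 -0.0224] [0.0232 0.0137] [65.5 65.  66. ]
0.042 7 [-0.0036 -0.0157] [ 0.0003 -0.0149] [79. 77. 79.]
0.048 50 [-0.0108 -0.0159] [ 0.0097 -0.0122] [109. 106. 104.]
0.054 53 [-0.0128 -0.0158] [ 0.0127 -0.0091] [ 99. 100.  99.]
0.06 10 [-0.0088 -0.0153] [ 0.0119 -0.0097] [112. 113. 115.]
```

```bash
cat > tgt.py <<'E'
from h import *
from scipy.spatial.transform import Rotation as Ro
HEAD=np.array([.5038,.1265,.133]); yaw=np.deg2rad(-10.36)
n=np.array([-np.sin(.35)*np.cos(yaw),-np.sin(.35)*np.sin(yaw),np.cos(.35)]); HEX=HEAD-.022*n
mt=np.array([.0595,0,.0015]); gx=np.array([1,.0066,-.0006]); gx/=np.linalg.norm(gx)
def goal(d,mt=mt,HEX=HEX,n=n,gx=gx):
    s=env.read_state(); R=np.array(s["tcp_rot"]);P=np.array(s["tool_pos"])
    cur=-(R@gx); ax=np.cross(cur,n); a=np.arctan2(np.linalg.norm(ax),cur@n); rv=ax/max(np.linalg.norm(ax),1e-9)*a
    R2=Ro.from_rotvec(rv).as_matrix()@R
    return np.rad2deg(rv).round(2),(HEX+d*n-R2@mt-P).round(4)
def now(mt=mt,HEX=HEX,n=n):
    s=env.read_state(); R=np.array(s["tcp_rot"]);P=np.array(s["tool_pos"]); v=P+R@mt-HEX
    d=v@n; return "d %.4f lat %s angle %.2f F %s"%(d,(v-d*n).round(4),np.rad2deg(np.arccos(min(1,-(R@gx)@n))),s["ft_force"].round(1))
E
python3 - <<'E'
from tgt import *
print(HEX,n); 
for d in (.09,.045): print(goal(d))
E
```

```text
[0.51122077 0.12514339 0.1123338 ] [-0.33730763  0.06166415  0.93937271]
(array([-3.500e+00, -1.931e+01,  1.000e-02]), array([-0.0061,  0.3352, -0.0503]))
(array([-3.500e+00, -1.931e+01,  1.000e-02]), array([ 0.0091,  0.3324, -0.0926]))
```

```bash
python3 -m crank '[[[0,0,0],[0,0.05,0],1],[[0,-4,0],[0,0.1,0],1],[[-1,-8,0],[-0.002,0.15,0],1],[[-1.5,-12,0],[-0.003,0.2,0],1],[[-2.5,-16,0],[-0.004,0.25,0],1],[[-3.5,-19.3,0],[-0.005,0.3,0],1],[[-3.5,-19.3,0],[-0.006,0.335,-0.02],1],[[-3.5,-19.3,0],[-0.006,0.335,-0.05],1],[[-3.5,-19.3,0],[-0.006,0.335,-0.05],1],[[-3.5,-19.3,0],[-0.006,0.335,-0.05],1]]'
python3 - <<'E'
from tgt import *
print(now(),goal(.045)); print(env.read_state()["q"].round(3))
for n_ in ["side","top","wrist"]:
    p=shot(n_); cv2.imwrite(f"pics/{n_}4.png",p["pixels"]); np.save(f"{n_}4.npy",cloud(p))
    for l in ["gun_mouth","nipple"]: print(n_,l,spot_point(l,p))
a=cv2.imread("pics/side4.png")[100:240,200:300];b=cv2.imread("pics/top4.png")[140:240,190:290]
cv2.imwrite("pics/z4.png",np.hstack([cv2.resize(a,(400,560),interpolation=cv2.INTER_CUBIC),cv2.resize(b,(400,560)[:1]+(560,),interpolation=cv2.INTER_CUBIC)]))
E
```

```text
clock: 8.55
tool_pos: [0.462, 0.1352, 0.2546]
tcp_rot: [[0.332, 0.878, -0.344], [-0.06, -0.344, -0.937], [-0.941, 0.332, -0.062]]
ft_force: [0.5, -0.3, -3.3]
finger_gap: 0.0298
d 0.0914 lat [ 0.0008 -0.0005  0.0003] angle 0.04 F [ 0.5 -0.3 -3.3] (array([-0.01,  0.04, -0.  ]), array([ 0.0149, -0.0023, -0.0439]))
[ 0.342 -0.543  1.949 -0.17   1.436  0.702]
side gun_mouth [{'centre': [226.1, 151.3], 'confidence': 0.92}, {'centre': [218.2, 276.3], 'confidence': 0.56}]
side nipple [{'centre': [237.9, 180.9], 'confidence': 0.44}]
top gun_mouth [{'centre': [230.6, 210.0], 'confidence': 0.67}, {'centre': [274.4, 145.0], 'confidence': 0.39}]
top nipple [{'centre': [241.0, 197.6], 'confidence': 0.42}]
wrist gun_mouth [{'centre': [260.2, 201.2], 'confidence': 0.9}, {'centre': [228.0, 304.5], 'confidence': 0.78}]
wrist nipple [{'centre': [252.4, 177.0], 'confidence': 0.79}]
```

View pics/z4.png

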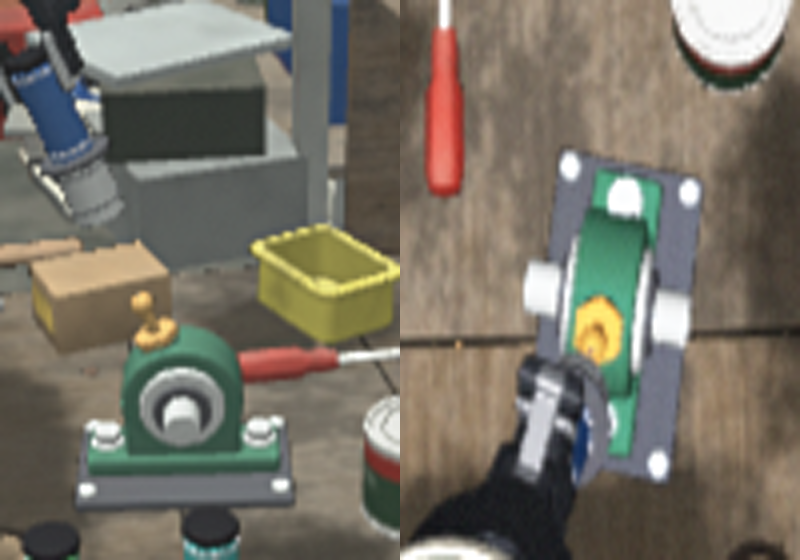

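View pics/wrist4.png

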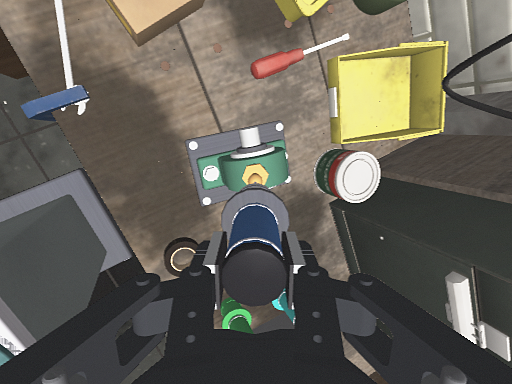

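The coupler sits on the nipple's axis above it: in the side view the nose is at about (225,152) and the nipple at (236,182). Next I'll check the gun's line against the nipple within each camera, so that shared calibration errors cancel.

```bash
cat > chk.py <<'E'
from tgt import *
import sys
k=sys.argv[1]; s=env.read_state(); R=np.array(s["tcp_rot"]);P=np.array(s["tool_pos"])
hd={"side":[.5063,.1241,.1356],"wrist":[.5039,.1264,.1327]}
for c in ["side","wrist"]:
    w=np.load(f"{c}{k}.npy"); im=cv2.imread(f"pics/{c}{k}.png"); hsv=cv2.cvtColor(im,cv2.COLOR_BGR2HSV)
    t=(w-P)@R
    with np.errstate(invalid='ignore'):
        reg=(np.hypot(t[...,1],t[...,2])<.03)
        b=reg&(hsv[...,0]>100)&(hsv[...,0]<125)&(hsv[...,1]>110)&(t[...,0]>-.05)&(t[...,0]<.008)
        no=reg&(t[...,0]>.026)&(t[...,0]<.056)&(hsv[...,1]<60)&(np.hypot(t[...,1],t[...,2])<.021)
    qs=[(t[b],.015),(t[no],.017)]
    f=lambda p:np.concatenate([np.hypot(q[:,1]-p[0]-p[2]*q[:,0],q[:,2]-p[1]-p[3]*q[:,0])-r for q,r in qs])
    r=least_squares(f,[0,0,0,0],loss='soft_l1',f_scale=.001).x if 1 else 0
    g=np.array([1,r[2],r[3]]);g/=np.linalg.norm(g); o=np.array([0,r[0],r[1]])
    gw=-(R@g); ow=P+R@o; h=np.array(hd[c]); 
    dv=h-ow; lat=dv-(dv@gw)*gw
    print(c,b.sum(),no.sum(),r.round(4),"gun z",gw.round(4),"ang to n %.2f"%np.rad2deg(np.arccos(gw@n)),"head lateral off gun axis",lat.round(4),"cur mouth-to-hex",(-(dv@gw)-.0595*1+.022).round(4))
E
sed -i '1a from scipy.optimize import least_squares' chk.py; python3 chk.py 4
```

```text
side 188 109 [ 0.0025  0.0019 -0.0008 -0.0058] gun z [-0.3326  0.0542  0.9415] ang to n 0.52 head lateral off gun axis [ 0.0009 -0.0018  0.0004] cur mouth-to-hex 0.089
wrist 1442 88 [-0.0003  0.0022  0.0085  0.0035] gun z [-0.3376  0.0662  0.939 ] ang to n 0.26 head lateral off gun axis [-0.0002  0.0014 -0.0002] cur mouth-to-hex 0.0908
```

```bash
python3 -m crank '[[[0,0,0],[0.007,-0.001,-0.022],1],[[0,0,0],[0.014,-0.002,-0.042],1],[[0,0,0],[0.019,-0.003,-0.056],1],[[0,0,0],[0.0215,-0.0036,-0.0625],1],[[0,0,0],[0.0215,-0.0036,-0.0625],1],[[0,0,0],[0.0215,-0.0036,-0.0625],1]]'
python3 - <<'E'
from tgt import *
print(now()); 
for d in (.021,.014,0): print(goal(d))
for n_ in ["side","wrist"]:
    p=shot(n_); cv2.imwrite(f"pics/{n_}5.png",p["pixels"]); np.save(f"{n_}5.npy",cloud(p))
a=cv2.imread("pics/side5.png")[130:230,200:300];b=cv2.imread("pics/wrist5.png")[120:270,180:330]
cv2.imwrite("pics/z5.png",np.hstack([cv2.resize(a,(400,400),interpolation=cv2.INTER_CUBIC),cv2.resize(b,(400,400),interpolation=cv2.INTER_CUBIC)]))
E
python3 chk.py 5
```

```text
clock: 9.75
tool_pos: [0.4834, 0.1319, 0.1918]
tcp_rot: [[0.332, 0.878, -0.343], [-0.06, -0.344, -0.937], [-0.941, 0.332, -0.062]]
ft_force: [-0.5, -0.1, -3.9]
finger_gap: 0.0296
d 0.0250 lat [-0.0001  0.0003 -0.0001] angle 0.06 F [-0.5 -0.1 -3.9]
(array([-0.02,  0.05, -0.01]), array([ 0.0015, -0.0005, -0.0037]))
(array([-0.02,  0.05, -0.01]), array([ 0.0039, -0.0009, -0.0102]))
(array([-0.02,  0.05, -0.01]), array([ 0.0086, -0.0018, -0.0234]))
side 178 106 [ 0.0019  0.0019  0.0139 -0.0039] gun z [-0.3458  0.0608  0.9364] ang to n 0.52 head lateral off gun axis [ 0.0008 -0.0017  0.0004] cur mouth-to-hex 0.0235
wrist 1445 89 [-0.0006  0.0021  0.0077  0.0039] gun z [-0.3377  0.0659  0.9389] ang to n 0.25 head lateral off gun axis [0.0005 0.0004 0.0002] cur mouth-to-hex 0.0253
```

View pics/z5.png

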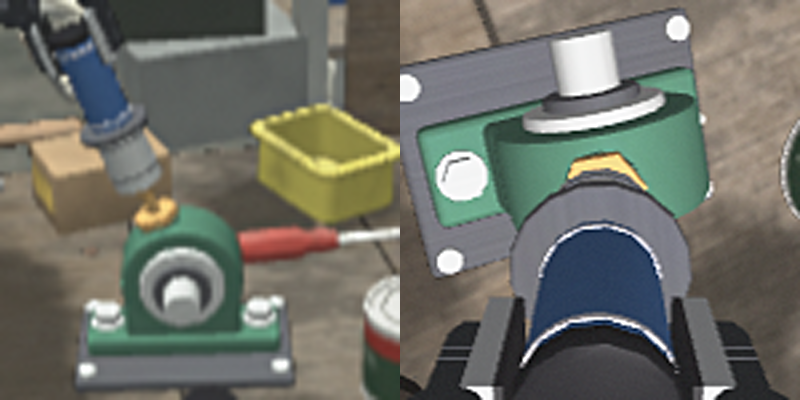

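The ball head is inside the mouth with no contact force. Pressing on.

```bash
python3 -m crank '[[[0,0,0],[0.001,-0.0003,-0.003],1],[[0,0,0],[0.002,-0.0005,-0.0055],1],[[0,0,0],[0.003,-0.0007,-0.008],1],[[0,0,0],[0.004,-0.0009,-0.0105],1],[[0,0,0],[0.0047,-0.001,-0.0125],1],[[0,0,0],[0.0047,-0.001,-0.0125],1]]'
python3 - <<'E'
from tgt import *
print(now(),env.read_state()["torque"].round(2))
print(goal(0))
E
```

```text
clock: 10.6
tool_pos: [0.4878, 0.1307, 0.178]
tcp_rot: [[0.331, 0.879, -0.344], [-0.06, -0.344, -0.937], [-0.942, 0.331, -0.061]]
ft_force: [4.4, -0.3, -11.8]
finger_gap: 0.0295
d 0.0104 lat [-0.0007 -0.0001 -0.0003] angle 0.04 F [  4.4  -0.3 -11.8] [0.01 0.21 0.05]
(array([ 0.02, -0.03,  0.01]), array([ 0.0042, -0.0005, -0.0095]))
```

It snapped over: there is about 8 N pull along the axis. Going on to the hexagon.

```bash
python3 -m crank '[[[0,0,0],[0.0012,-0.0001,-0.0025],1],[[0,0,0],[0.0022,-0.0002,-0.005],1],[[0,0,0],[0.0032,-0.0003,-0.0075],1],[[0,0,0],[0.0042,-0.0005,-0.0095],1],[[0,0,0],[0.0042,-0.0005,-0.0095],1]]'
python3 - <<'E'
from tgt import *
print(now(),env.read_state()["torque"].round(2))
E
```

```text
clock: 11.22
tool_pos: [0.4921, 0.1302, 0.1688]
tcp_rot: [[0.331, 0.879, -0.344], [-0.06, -0.344, -0.937], [-0.942, 0.331, -0.061]]
ft_force: [-2.8, 0.1, 4.0]
finger_gap: 0.0296
d 0.0003 lat [0.0002 0.0001 0.0001] angle 0.02 F [-2.8  0.1  4. ] [ 0.16  0.62 -0.01]
```

```bash
python3 -m crank '[[[0,0,0],[0.0003,0,-0.0009],1],[[0,0,0],[0.0007,-0.0001,-0.0019],1],[[0,0,0],[0.0007,-0.0001,-0.0019],1]]'
python3 - <<'E'
from tgt import *
print(now(),env.read_state()["torque"].round(2))
E
```

```text
clock: 11.6
tool_pos: [0.4931, 0.1304, 0.1685]
tcp_rot: [[0.333, 0.878, -0.343], [-0.059, -0.344, -0.937], [-0.941, 0.332, -0.062]]
ft_force: [-11.2, 1.2, 15.0]
finger_gap: 0.03
d -0.0003 lat [0.001  0.0003 0.0003] angle 0.09 F [-11.2   1.2  15. ] [ 0.17  1.28 -0.05]
```

```bash
python3 - <<'E'
from tgt import *
for n_ in ["side","wrist"]:
    p=shot(n_); cv2.imwrite(f"pics/{n_}6.png",p["pixels"]); np.save(f"{n_}6.npy",cloud(p))
a=cv2.imread("pics/side6.png")[130:230,200:300];b=cv2.imread("pics/wrist6.png")[120:270,180:330]
cv2.imwrite("pics/z6.png",np.hstack([cv2.resize(a,(400,400),interpolation=cv2.INTER_CUBIC),cv2.resize(b,(400,400),interpolation=cv2.INTER_CUBIC)]))
print(now())
E
python3 chk.py 6
```

```text
d -0.0003 lat [0.001  0.0003 0.0003] angle 0.09 F [-11.8   1.4  15.7]
side 170 116 [ 0.0018  0.0017 -0.0033  0.0013] gun z [-0.3293  0.0594  0.9423] ang to n 0.50 head lateral off gun axis [ 0.0005 -0.002   0.0003] cur mouth-to-hex -0.0018
wrist 1440 85 [-0.001   0.0022  0.0001  0.006 ] gun z [-0.3306  0.065   0.9415] ang to n 0.44 head lateral off gun axis [0.0001 0.0002 0.    ] cur mouth-to-hex 0.0
```

View pics/z6.png

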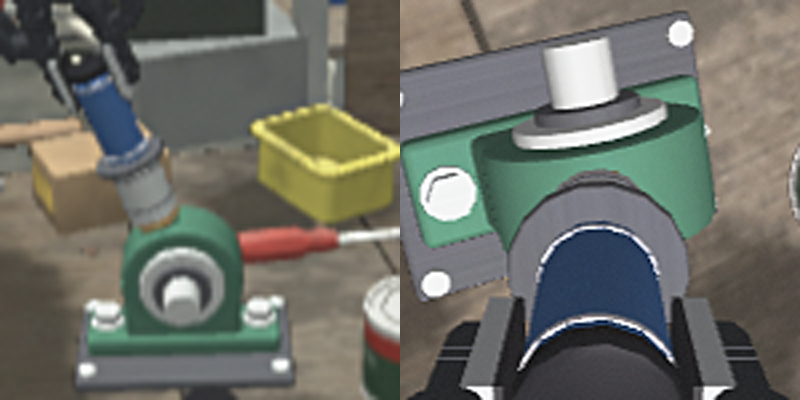

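The nose sits on the hexagon and the gun is straight to within 0.5°. I'll trim out the small sideways load while keeping the push.

```bash
python3 -m crank '[[[0,0,0],[0,-0.0003,-0.002],1],[[0,0,0],[0,-0.0003,-0.0022],1],[[0,0,0],[0,-0.0003,-0.0022],1],[[0,0,0],[0,-0.0003,-0.0022],1]]'
python3 - <<'E'
from tgt import *
print(now(),env.read_state()["torque"].round(2))
E
```

```text
clock: 12.2
tool_pos: [0.4935, 0.1305, 0.1686]
tcp_rot: [[0.335, 0.878, -0.343], [-0.058, -0.344, -0.937], [-0.94, 0.334, -0.064]]
ft_force: [-13.8, 1.6, 19.5]
finger_gap: 0.0297
d -0.0004 lat [0.0016 0.0005 0.0005] angle 0.25 F [-13.8   1.6  19.5] [ 0.24  1.66 -0.04]
```

```bash
python3 -m crank '[[[0,0.2,0],[-0.0011,-0.0004,-0.0019],1],[[0,0.2,0],[-0.0011,-0.0004,-0.0019],1],[[0,0.2,0],[-0.0011,-0.0004,-0.0019],1]]'
python3 - <<'E'
from tgt import *
print(goal(0),now(),env.read_state()["torque"].round(2))
E
```

```text
clock: 12.58
tool_pos: [0.4928, 0.1303, 0.1683]
tcp_rot: [[0.334, 0.878, -0.343], [-0.057, -0.344, -0.937], [-0.941, 0.332, -0.064]]
ft_force: [-9.4, 1.0, 15.9]
finger_gap: 0.0296
(array([-0.13,  0.14, -0.06]), array([-0.0007, -0.0002,  0.0001])) d -0.0004 lat [0.0008 0.0004 0.0002] angle 0.20 F [-9.4  1.  15.9] [0.16 1.11 0.01]
```

```bash
python3 - <<'E'
from tgt import *
for n_ in ["side","top","wrist"]:
    p=shot(n_); cv2.imwrite(f"pics/{n_}7.png",p["pixels"]); np.save(f"{n_}7.npy",cloud(p))
    for l in ["tin_grease","tape_roll","carton_plugs"]: print(n_,l,[(np.round(x["rect"]),round(x["confidence"],2)) for x in spot_in(l,p)][:1])
    print(now())
E
python3 chk.py 7
```

```text
side tin_grease [(array([220., 142., 244., 190.]), 0.39)]
side tape_roll [(array([185., 230., 208., 250.]), 0.77)]
side carton_plugs [(array([208., 162., 244., 188.]), 0.61)]
d -0.0004 lat [0.0007 0.0004 0.0002] angle 0.20 F [-10.3   0.2  15.5]
top tin_grease [(array([258., 124., 289., 160.]), 0.84)]
top tape_roll [(array([270., 235., 292., 260.]), 0.6)]
top carton_plugs [(array([138., 185., 176., 228.]), 0.89)]
d -0.0004 lat [0.0007 0.0004 0.0002] angle 0.20 F [-10.2   0.5  15.5]
wrist tin_grease [(array([329., 155., 409., 228.]), 0.87)]
wrist tape_roll [(array([158., 270., 180., 280.]), 0.69)]
wrist carton_plugs [(array([ 85.,   1., 147.,  30.]), 0.68)]
d -0.0003 lat [0.0008 0.0004 0.0002] angle 0.20 F [-10.1   1.   14.9]
side 164 108 [0.0018 0.0019 0.0029 0.002 ] gun z [-0.3355  0.0604  0.9401] ang to n 0.14 head lateral off gun axis [ 0.0006 -0.0017  0.0003] cur mouth-to-hex -0.0018
wrist 1440 87 [-0.0009  0.0021  0.0041  0.0044] gun z [-0.3357  0.0631  0.9398] ang to n 0.12 head lateral off gun axis [0.0001 0.0002 0.    ] cur mouth-to-hex -0.0
```

View pics/side7.png

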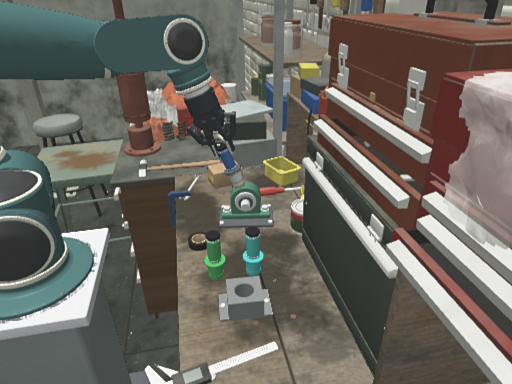

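View pics/top7.png

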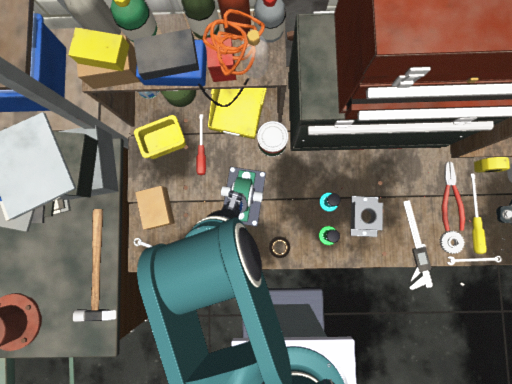

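The gun is down on the hexagon (side view about (236,180)) and its angle error is about 0.1°. The push holds steady at about 21 N. The tin, tape roll and carton are where they were, so I'm handing in.

```bash
python3 -c "
from cell import sign_off; print(sign_off())"
```

```text
the job is handed in; nothing more can be done
None
```

I took the blue grease gun out of its stand and pressed its coupler onto the leaning nipple until it snapped over the ball head. I then pushed on to the brass hexagon and handed in while still gripping and pressing, at about 12.7 s on the clock.

**Snap:** at about 10 mm from the hexagon the wrist force changed to roughly 8 N of pull along the axis, as expected once the balls pass the head.

**Seating:** at the end the mouth was 0 mm from the hexagon by the wrist camera, −0.4 mm by the arm's pose and −1.8 mm by the side camera. That spread is within the 2 mm calibration. The axial push held steady at about 21 N, well above the pump spring's 10 N. I inferred the pump travel from this push and depth, since I had no direct reading of it.

**Alignment:** the gun is within about 0.2° of the nipple axis. The wrist camera shows no sideways offset, while the side camera shows 1.8 mm, which again is within calibration. A small sideways load of about 2–3 N remained after I trimmed it down.

**Surroundings:** in the last pictures the tin, tape roll, carton and the two look-alike guns were where they had been. In the side view the detector misplaced the tin, with low confidence. The top view showed the tin unmoved.

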